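# Raise the fume hood sash to its mark

### The arm

A 6-joint arm with a two-finger parallel gripper is mounted at the origin on a cart in front of the work surface, level with it; the furniture and walls round the work are solid. World frame = base frame: x ahead of the robot, y to its left, z up, the work surface at z = 0. Lengths are in m, angles in rad, forces in N, time in s.
With the tool pointing down it reaches from about 0.325 to 0.775 m from the base axis. Payload 5.5 kg.
Tool frame: the origin (TCP) lies between the finger pads; the fingertips stand 8 mm ahead of it and the grasp point (between the pads) lies 11 mm behind it (tcp_to_tips is the distance from the TCP to the fingertips, in m); z points along the fingers, y is the line along which they close (so a half turn about z gives the same grasp; the last joint's range is limited). The gripper opens to 88 mm and grips with 3 to 60 N. Pads are 20 mm wide; open, the fingers measure 115 mm over their backs; the gripper's body (75 mm by 178 mm) begins 61 mm behind the grasp point.
Start: joints at [-0.057, 0.091, 1.231, -0, 1.82, -0.057], TCP at [0.6, -0, 0.231] pointing down, gripper open.
Joint ranges: [-2.87, 2.87], [-0.86, 2.18], [0.17, 2.46], [-1.51, 4.65], [0.06, 2.69], [-2.65, 2.65]. Speed limits (rad/s): [2.57, 2.57, 3.01, 3.14, 3.14, 3.14].

### API

Orientations are given as a unit quaternion [w, x, y, z].
In Python, from bench import * gives the robot as it stands. Calls block until the motion is done:
- move_to(position, orientation): joint-space move of the TCP to a pose.
- move_l(position, speed=0.15, orientation=None): straight line of the TCP; orientation=None keeps the orientation; speed is the mean speed in m/s.
- movej(angles): joint-space move.
- gripper_open() and close(): open the fingers fully, or close them until they stop; the grip force is fixed at half the most.
- hold(seconds).
- inverse_kinematics(position, orientation): joint angles nearest the present ones, or None.
- state(): the state.
- get_image(name): name is "scene" or "side" or "wrist"; returns a dict with "frame" (420x560x3 uint8, blue, green, red), "depth" (420x560 float32, m along the optical axis (not along the pixel's ray), 0 where there is no reading), "camera_matrix" (3x3 intrinsics, pixels), "view" (4x4, takes a point from world to camera coordinates). Camera axes: x right, y up, looking along -z (the intrinsics and any distortion apply to the point x, -y, -z); pixel columns grow to the right and rows downward; lengths in m; the calibration is good to about 2 mm. The wrist camera is an equidistant fisheye: a pixel r from the principal point sees the ray r / f radians off the axis. A picture is of the moment at which its call begins.
A pose or a line that the arm cannot do raises IKError and nothing moves.
- job_done(): hands the job in; it is judged then, once.
The state is a dict: "time": time; "joint_pos": joint angles; "dq": joint speeds; "joint_torque": joint torques, N m; "ee_pos": TCP position; "ee_rot": TCP orientation; "ft_force": force on the tool from outside, world axes, zero at the start; "moment": the same for the moment, N m; "finger_gap": finger opening in m; "finger_force": force on a finger pad.
Only numpy, scipy, OpenCV 4.12 (cv2) and the standard library are available. Lean on these libraries where they do the work, as an engineer would, in place of code of your own. Each camera call takes 0.05 s, during which the arm holds its last target. There are 200 camera calls.

### The job

The sash of the small sloping-front fume hood is nearly shut: put your fingertips beneath the lip along its lower edge and push it up until the lip is level with the pointed black marker on the left rail (not the round stud), then take the hand away and leave the sash standing there. Only push from beneath: do not pinch the lip or touch its upper face. Leave the marker and the glassware around the hood where they are.

Things in the scene. Friction and masses are not known exactly. Their poses are not given: they have to be found in the camera images.
- hood: Small fixed fume hood of white sheet, 360 mm wide (y), 345 deep (x), 328 high, its front sloping back at 45 degrees above a 45 mm upright sill. Origin on the worktop, in the middle under the front edge; x points into the hood, y to its left, z up. Metal rails 26 mm wide run up both sides of the slope, standing 16 mm out of it.
- sill_edge (a point): Middle of the sill's top edge, where the slope begins (hood x 0, y 0, z 45 mm). The slope plane runs from here 400 mm up and back at 45 degrees; its lowest 55 mm are a fixed metal strip, its face 2 mm out of the plane. Axes as the hood's.
- stud (a point): Round steel stud, 20 mm across, 10 mm high, on the right rail; it shows the full opening and is not the mark for this job. Centre of its foot; axes as the hood's.
- sash: Framed glass window, 300 mm wide, 180 long, sliding 160 mm up the slope. Counterweighted: stays where left; 3 to 5 N plus slight drag moves it. Its x points up the slope (45 degrees up and into the hood), y left, z out of the slope (up and toward the robot). Origin in the slope plane, level with the lip's underside, mid-width. Pane's outer face at z 9 mm, frame's at 11.
- lip_under (a point): Metal lip along the sash's lower edge: a plate 270 mm wide, 10 mm thick, standing square out of the slope to z 45 mm. Its underside (x 0, facing down the slope) is the face to push, its upper face (x 10 mm) must not be touched. The point: middle of the underside, sash x 0, y 0, z 27 mm; axes as the sash's. At the start it is 65 to 90 mm up the slope from the sill's edge, with free space beneath.
- lip_mid (a point): Middle of the lip's outer edge: sash x 5 mm, y 0, z 45 mm. Axes as the sash's. Slip only the last 15 to 25 mm of the fingers under the lip, so that the fingers and not the gripper body bear on it. (In the rules sash_c0 is the lip, sash_c1 its upper face.)
- marker_point (a point): Tip of the black pointed marker, a 22 x 24 x 6 mm block with a steel screw clamped on the left rail, pointing at the window; its height differs each time. Axes as the sash's (x up the slope). The sash is at the mark when lip_mid has x = 0 in this frame: the marker then points at the lip's end. At the start lip_mid is 40 to 120 mm lower along the slope.
- vial_a: small screw-cap glass vial, 23 mm across, 44 mm tall, standing loose on the worktop near the hood; origin at the centre of its underside. To be left alone.
- petri: flat round petri dish with lid, 89 mm across, 15 mm high, standing loose on the worktop near the hood; origin at the centre of its underside. To be left alone.
- bottle: screw-cap laboratory bottle, 56 mm across, 105 mm tall, standing loose on the worktop near the hood; origin at the centre of its underside. To be left alone.
- beaker: glass beaker, 55 mm across, 70 mm tall, standing loose on the worktop near the hood; origin at the centre of its underside. To be left alone.
- vial_b: small screw-cap glass vial, 23 mm across, 44 mm tall, standing loose on the worktop near the hood; origin at the centre of its underside. To be left alone.

How it is judged:
By the outcome, as a careful person would: the job done as asked, in the order asked, and still so for the second after the job is handed in, with the robot touching nothing.
It also fails if it takes over 45 s, if anything falls off the work surface, if the arm or the gripper's body presses on something with over 40 N, if the wrist force passes 120 N, or if a joint passes its speed limit or range.

## Working session

There is one attempt and no reset: what is moved stays moved. The work goes in short steps, each a Python script; the robot and the scene stay as the last script left them, time stands still between calls to the robot, and variables do not carry over. Pictures are saved under pics/ and viewed, at most 10 in all, crops included, and the job is handed in when it is done.

```bash
mkdir -p pics; cat > h.py <<'E'
from bench import *
import numpy as np, cv2
def grab(n):
    d=get_image(n); np.savez('pics/%s.npz'%n,**d); return d
def world(d,u,v,z=None):
    K=d['camera_matrix'];z=d['depth'][int(v),int(u)] if z is None else z
    p=np.array([(u-K[0,2])/K[0,0]*z,-(v-K[1,2])/K[1,1]*z,-z,1])
    return (np.linalg.inv(d['view'])@p)[:3]
E
python3 - <<'E'
from h import *
for n in ['scene','side']:
    d=grab(n); cv2.imwrite('pics/%s1.png'%n,d['frame']); print(n,d['camera_matrix'].tolist(),np.linalg.inv(d['view']).round(3).tolist(),(d['depth']>0).mean())
s=state();print(s['time'],s['ee_pos'],s['ee_rot'],s['ft_force'])
E
```

```text
scene [[538.0339709914101, 0.0, 287.8197674012238], [0.0, 538.0339709914101, 223.89816789194873], [0.0, 0.0, 1.0]] [[0.545, 0.395, -0.74, -0.592], [-0.838, 0.27, -0.473, -0.709], [0.013, 0.878, 0.478, 0.879], [0.0, 0.0, 0.0, 1.0]] 0.9960884353741497
side [[492.00534087222235, 0.0, 286.1089758014241], [0.0, 492.00534087222235, 216.16875714731017], [0.0, 0.0, 1.0]] [[-1.0, 0.013, 0.01, 0.533], [0.003, -0.452, 0.892, 1.04], [0.016, 0.892, 0.452, 0.673], [0.0, 0.0, 0.0, 1.0]] 0.9959566326530612
0.1 [5.99776549e-01 1.70874172e-05 2.29634488e-01] [-6.15648996e-04  7.07109061e-01  7.07104013e-01 -5.58090635e-04] [-0.16676245  0.17798821 -0.16102197]
```

View pics/scene1.png

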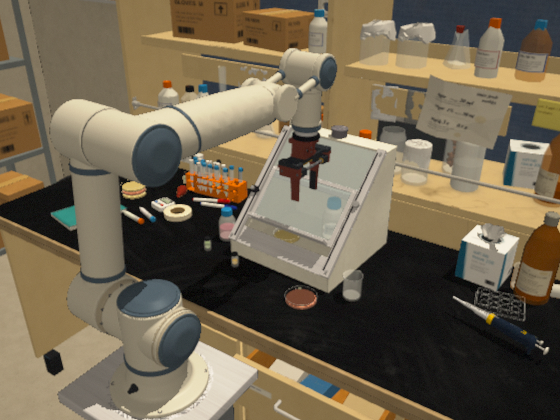

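View pics/side1.png

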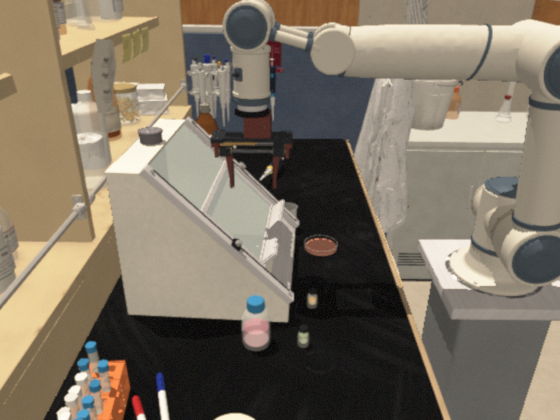

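The scene view shows the hood's sloping front with the lip running about (250,205)–(322,240). The side view shows the black marker at about (237,243), the vials at (312,299) and (303,337), the bottle at (256,325) and the petri dish at (320,245). I'll zoom in on both and fit the planes from depth.

```bash
python3 - <<'E'
from h import *
a=np.load('pics/scene.npz');b=np.load('pics/side.npz')
A=cv2.resize(a['frame'][120:290,225:405],None,fx=2.2,fy=3.2,interpolation=cv2.INTER_CUBIC)
B=cv2.resize(b['frame'][170:310,180:310],None,fx=3,fy=544/140,interpolation=cv2.INTER_CUBIC)
print(A.shape,B.shape)
cv2.imwrite('pics/zoom.png',np.hstack([A,B])[:, :800])
for d,pts in ((a,[(235,238),(295,135),(305,275),(385,170),(250,203),(322,240),(285,237),(280,200),(262,225),(301,298),(235,258),(208,243),(228,212),(352,280)]),(b,[(237,243),(292,285),(292,298),(165,160),(256,303),(312,293),(303,328),(320,243),(200,250)])):
    for p in pts: print(p,world(d,*p).round(3), d['frame'][p[1],p[0]])
# side wall of hood left & slope plane: fit from depth
def pc(d):
    K=d['camera_matrix'];v,u=np.mgrid[0:420,0:560];z=d['depth']
    P=np.stack([(u-K[0,2])/K[0,0]*z,-(v-K[1,2])/K[1,1]*z,-z,np.ones_like(z)],-1)
    return (P@np.linalg.inv(d['view']).T)[...,:3]
W=pc(b)[200:290,150:200].reshape(-1,3);c=W.mean(0);n=np.linalg.svd(W-c)[2][2];print('left wall',c,n,np.abs((W-c)@n).max())
W=pc(a)
np.save('pics/W.npy',W);np.save('pics/Wb.npy',pc(b))
E
```

```text
(544, 396, 3) (544, 390, 3)
(235, 238) [0.513 0.188 0.057] [142 154 163]
(295, 135) [0.569 0.015 0.403] [15 12 13]
(305, 275) [ 0.501 -0.07   0.027] [110 132 139]
(385, 170) [ 0.782 -0.162  0.271] [127 149 159]
(250, 203) [0.592 0.188 0.144] [69 73 77]
(322, 240) [ 0.528 -0.103  0.139] [159 172 183]
(285, 237) [0.655 0.099 0.022] [ 63 109 128]
(280, 200) [0.619 0.095 0.169] [147 163 163]
(262, 225) [0.669 0.198 0.029] [109 129 137]
(301, 298) [ 0.429 -0.102  0.004] [ 47  68 116]
(235, 258) [0.455 0.144 0.032] [ 98 136 156]
(208, 243) [0.482 0.27  0.028] [105 145 137]
(228, 212) [0.577 0.264 0.097] [114  89  24]
(352, 280) [ 0.535 -0.199  0.04 ] [102 111 116]
(237, 243) [0.619 0.199 0.186] [130 140 149]
(292, 285) [ 0.505  0.071 -0.001] [16 20 18]
(292, 298) [0.508 0.204 0.059] [173 184 196]
(165, 160) [0.778 0.066 0.308] [151 163 163]
(256, 303) [0.579 0.283 0.104] [200 159  81]
(312, 293) [0.464 0.16  0.04 ] [36 36 39]
(303, 328) [0.488 0.281 0.044] [40 40 40]
(320, 243) [ 0.427 -0.12   0.005] [ 64  83 125]
(200, 250) [0.693 0.2   0.17 ] [140 161 173]
left wall [0.74291465 0.19876887 0.17927102] [-0.96735837 -0.24118728 -0.07775912] 0.05427757264355726
```

View pics/zoom.png

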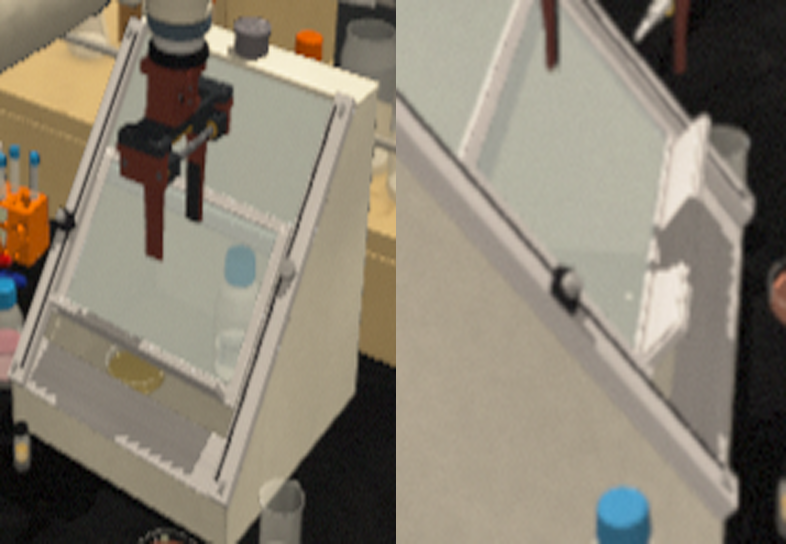

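The zoom shows the marker on the left rail at scene ≈(254,188) and side ≈(237,244). The stud is on the right rail at scene ≈(356,205). The lip crosses from scene (249,213) to (328,247). Next I'll fit the hood frame and express the points in slope coordinates.

```bash
cat > fit.py <<'E'
from h import *
W=np.load('pics/W.npy');Wb=np.load('pics/Wb.npy');a=np.load('pics/scene.npz');b=np.load('pics/side.npz')
def plane(P):
    for _ in range(8):
        c=np.median(P,0) if _==0 else P.mean(0);n=np.linalg.svd(P-c,full_matrices=False)[2][2];r=np.abs((P-c)@n)
        P=P[r<=max(2.5*np.median(r),.001)]
    return c,n,np.median(r),len(P)
def show(t,P):
    c,n,r,k=plane(P);print(t,c.round(4),n.round(4),'res',round(float(r),4),k);return c,n
L=Wb[200:290,130:190].reshape(-1,3);L=L[(abs(L[:,1]-.2)<.03)]
show('left',L)
R=W[190:250,335:385].reshape(-1,3);R=R[(R[:,2]>.02)&(R[:,1]<-.08)]
show('right',R)
F=W.reshape(-1,3);F=F[(F[:,2]>.012)&(F[:,2]<.038)&(F[:,0]>.49)&(F[:,0]<.53)&(abs(F[:,1]-.03)<.18)]
show('front',F)
m=W[165:205,270:330].reshape(-1,3);m=m[abs(m[:,0]-m[:,2]-.45)<.03];show('pane',m)
E
python3 fit.py
```

```text
left [0.7747 0.1935 0.1758] [ 0.0587  0.9983 -0.001 ] res 0.0008 4522
right [ 0.6974 -0.1589  0.132 ] [ 6.020e-02  9.982e-01 -1.000e-04] res 0.0008 1550
front [0.5057 0.0195 0.0254] [-0.9977  0.0606 -0.0304] res 0.0012 552
pane [0.6482 0.0553 0.1994] [-0.6991  0.042   0.7138] res 0.0019 1243
```

```bash
cat >> h.py <<'E'
psi=-.0597;O=np.array([.5064,.0310,.045])
X=np.array([np.cos(psi),np.sin(psi),0]);Y=np.array([-np.sin(psi),np.cos(psi),0]);Z=np.array([0,0,1.])
S=(X+Z)/2**.5;N=(Z-X)/2**.5
R=np.stack([S,Y,N])          # world -> slope (s,y,n)
sl=lambda P:(np.asarray(P)-O)@R.T
wd=lambda q:O+np.asarray(q)@R
E
cat > m.py <<'E'
from h import *
for n,f,box in (('scene','W',(150,235,240,275)),('side','Wb',(225,260,220,255))):
    d=np.load('pics/%s.npz'%n);P=sl(np.load('pics/%s.npy'%f));g=d['frame'].max(2)
    r0,r1,c0,c1=box
    q=P[...];ok=np.zeros(g.shape,bool);ok[r0:r1,c0:c1]=1
    mk=ok&(g<70)&(q[...,2]>.012)&(q[...,2]<.035)&(abs(q[...,1]-.165)<.03)
    v,u=np.nonzero(mk);print(n,'marker px',len(u),u.min(),u.max(),v.min(),v.max());M=q[mk];print(' s,y,n med',np.median(M,0).round(4),M.min(0).round(4),M.max(0).round(4))
    # lip
    lp=(q[...,2]>.018)&(q[...,2]<.055)&(abs(q[...,1])<.145)&(q[...,0]>.04)&(q[...,0]<.13)
    M=q[lp];print(n,'lip',len(M),np.percentile(M,[2,50,98],axis=0).round(4).tolist())
    e=M[M[:,2]>.036];print('  outer edge s', len(e), np.percentile(e,[5,25,50,75,95],axis=0).round(4).tolist())
    K=d['camera_matrix']
    def ray(u,v,n0):
        o=sl(np.linalg.inv(d['view'])[:3,3]);p=sl(world(d,u,v,1.));t=(n0-o[2])/(p[2]-o[2]);return (o+t*(p-o)).round(4)
    vv,uu=np.nonzero(mk);print(' ray centroid at n=.022',ray(uu.mean(),vv.mean(),.022))
E
python3 m.py
```

```text
scene marker px 38 250 258 186 195
 s,y,n med [0.1665 0.1615 0.0231] [0.1512 0.1476 0.0147] [0.1827 0.1801 0.0296]
scene lip 426 [[0.0836, -0.1335, 0.0187], [0.0871, -0.012, 0.043], [0.0955, 0.1287, 0.0512]]
  outer edge s 318 [[0.084, -0.124, 0.0384], [0.0855, -0.0772, 0.0421], [0.0883, -0.012, 0.0448], [0.0912, 0.0603, 0.0472], [0.094, 0.1188, 0.0502]]
 ray centroid at n=.022 [0.1675 0.1636 0.022 ]
side marker px 42 232 240 239 250
 s,y,n med [0.1744 0.1775 0.0224] [0.161  0.1587 0.0185] [0.1801 0.1832 0.0249]
side lip 622 [[0.0834, -0.124, 0.0186], [0.092, 0.0318, 0.0373], [0.094, 0.1344, 0.0463]]
  outer edge s 331 [[0.0837, -0.1164, 0.0369], [0.0871, -0.0449, 0.0409], [0.09, 0.0269, 0.0433], [0.092, 0.089, 0.0451], [0.0933, 0.1312, 0.0462]]
 ray centroid at n=.022 [0.172  0.1753 0.022 ]
```

Yaw is −3.4° and the fitted width is 356 mm, close to the 360 given. The lip outer edge is at s≈0.0885, so the underside is at s≈0.0835, and the marker is at s≈0.170. These agree with the text. Next is an IK check for fingers pointing square into the slope.

```bash
cat >> h.py <<'E'
from scipy.spatial.transform import Rotation as Ro
def quat(sign=1,tilt=0.):   # tool z = -N turned by tilt about Y ; tool y = sign*Y
    z=-np.cos(tilt)*N+np.sin(tilt)*S;y=sign*Y;x=np.cross(y,z)
    q=Ro.from_matrix(np.stack([x,y,z],1)).as_quat();return np.r_[q[3],q[:3]]
E
python3 - <<'E'
from h import *
for sg in (1,-1):
  for t in (-.3,0,.3):
    print(sg,t)
    for q in ((.058,0,.15),(.058,0,.033),(.165,0,.033),(.15,0,.15)):
        j=inverse_kinematics(wd(q),quat(sg,t));print('  ',q,wd(q).round(3),None if j is None else np.round(j,2))
d=grab('wrist');cv2.imwrite('pics/wrist1.png',d['frame']);V=np.linalg.inv(d['view']);print(V.round(3),d['camera_matrix'])
Rm=Ro.from_quat(np.r_[state()['ee_rot'][1:],state()['ee_rot'][0]]).as_matrix();print('cam in tool',Rm.T@(V[:3,3]-state()['ee_pos']),'axis',Rm.T@-V[:3,2])
E
```

```text
1 -0.3
   (0.058, 0, 0.15) [0.441 0.035 0.192] [ 0.04 -0.84  2.08 -0.05  1.41 -1.48]
   (0.058, 0, 0.033) [0.524 0.03  0.109] [ 0.01 -0.56  2.07 -0.04  1.15 -1.49]
   (0.165, 0, 0.033) [0.6   0.025 0.185] [ 0.   -0.34  1.78 -0.03  1.22 -1.51]
   (0.15, 0, 0.15) [0.506 0.031 0.257] [ 0.02 -0.6   1.83 -0.04  1.43 -1.5 ]
1 0
   (0.058, 0, 0.15) [0.441 0.035 0.192] None
   (0.058, 0, 0.033) [0.524 0.03  0.109] [ 0.04 -0.85  2.34 -0.09  0.87 -1.45]
   (0.165, 0, 0.033) [0.6   0.025 0.185] [ 0.02 -0.59  2.06 -0.07  0.89 -1.47]
   (0.15, 0, 0.15) [0.506 0.031 0.257] None
1 0.3
   (0.058, 0, 0.15) [0.441 0.035 0.192] None
   (0.058, 0, 0.033) [0.524 0.03  0.109] None
   (0.165, 0, 0.033) [0.6   0.025 0.185] [ 0.03 -0.78  2.32 -0.16  0.53 -1.39]
   (0.15, 0, 0.15) [0.506 0.031 0.257] None
-1 -0.3
   (0.058, 0, 0.15) [0.441 0.035 0.192] [ 0.04 -0.84  2.08 -0.05  1.41  1.66]
   (0.058, 0, 0.033) [0.524 0.03  0.109] [ 0.01 -0.56  2.07 -0.04  1.15  1.65]
   (0.165, 0, 0.033) [0.6   0.025 0.185] [ 0.   -0.34  1.78 -0.03  1.22  1.64]
   (0.15, 0, 0.15) [0.506 0.031 0.257] [ 0.02 -0.6   1.83 -0.04  1.43  1.65]
-1 0
   (0.058, 0, 0.15) [0.441 0.035 0.192] None
   (0.058, 0, 0.033) [0.524 0.03  0.109] [ 0.04 -0.85  2.34 -0.09  0.87  1.7 ]
   (0.165, 0, 0.033) [0.6   0.025 0.185] [ 0.02 -0.59  2.06 -0.07  0.89  1.67]
   (0.15, 0, 0.15) [0.506 0.031 0.257] None
-1 0.3
   (0.058, 0, 0.15) [0.441 0.035 0.192] None
   (0.058, 0, 0.033) [0.524 0.03  0.109] None
   (0.165, 0, 0.033) [0.6   0.025 0.185] [ 0.03 -0.78  2.32 -0.16  0.53  1.75]
   (0.15, 0, 0.15) [0.506 0.031 0.257] None
[[ 1.    -0.     0.002  0.6  ]
 [-0.     0.968  0.251  0.069]
 [-0.002 -0.251  0.968  0.384]
 [ 0.     0.     0.     1.   ]] [[325.1922621    0.         277.5230079 ]
 [  0.         325.1922621  205.00145437]
 [  0.           0.           1.        ]]
cam in tool [ 0.06914722 -0.00028206 -0.15435077] axis [-2.51311362e-01 -3.40262603e-04  9.67906237e-01]
```

```bash
python3 - <<'E'
from h import *
q=quat(-1,-.3)
move_l([.46,0,.29],speed=.2)
move_to(wd((.05,0,.12)),q)
hold(.3)
s=state();print(s['time'],sl(s['ee_pos']),s['ft_force'],s['finger_gap'])
d=grab('wrist');cv2.imwrite('pics/wrist2.png',d['frame'])
E
```

```text
2.8917 [ 5.02253829e-02 -4.60798255e-05  1.20026570e-01] [-0.256735   -0.59428595  0.17151186] 0.08807908316185135
```

View pics/wrist2.png

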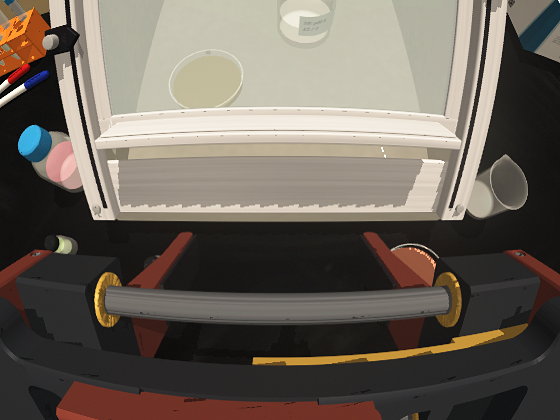

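The wrist view shows the black marker pointing right with its tip at about (79,40), the lip between rows 115 and 148, and the fingers clear below the sill. I'll get positions from fisheye rays with depth.

```bash
cat >> h.py <<'E'
def fray(d,u,v):
    K=d['camera_matrix'];p=np.array([u-K[0,2],v-K[1,2]])/K[0,0];th=np.linalg.norm(p);w=p/th
    V=np.linalg.inv(d['view']);r=V[:3,:3]@np.array([w[0]*np.sin(th),-w[1]*np.sin(th),-np.cos(th)])
    return V[:3,3],r,np.cos(th)
def fpt(d,u,v):
    o,r,c=fray(d,u,v);return sl(o+r*d['depth'][int(round(v)),int(round(u))]/c)
def fpl(d,u,v,n):
    o,r,c=fray(d,u,v);o=sl(o);r=R@r;return o+r*(n-o[2])/r[2]
E
python3 - <<'E'
from h import *
d=np.load('pics/wrist.npz')
f=d['frame'];
for u in (160,280,400):
    print(u,[(v,*np.round(fpt(d,u,v)*1e3).astype(int)[[0,2]],int(f[v,u].mean())) for v in range(104,160,3)])
print('marker',[ (u,v,*(fpt(d,u,v)*1e3).round(0),*(fpl(d,u,v,.022)*1e3).round(1)[:2]) for u,v in ((79,40),(74,40),(65,35),(62,42))])
g=f.max(2)<60;lab=cv2.connectedComponentsWithStats(g[20:60,45:95].astype('uint8'))
print(lab[2])
c=f[10:70,30:110];c=cv2.resize(c,None,fx=5,fy=5,interpolation=cv2.INTER_NEAREST)
e=cv2.resize(f[100:160,80:160],None,fx=5,fy=5,interpolation=cv2.INTER_NEAREST);cv2.imwrite('pics/z2.png',np.hstack([c,e]))
E
```

```text
160 [(104, np.int64(105), np.int64(9), 190), (107, np.int64(103), np.int64(10), 190), (110, np.int64(101), np.int64(9), 177), (113, np.int64(99), np.int64(12), 207), (116, np.int64(96), np.int64(11), 214), (119, np.int64(94), np.int64(12), 234), (122, np.int64(94), np.int64(21), 234), (125, np.int64(94), np.int64(29), 237), (128, np.int64(94), np.int64(37), 237), (131, np.int64(94), np.int64(42), 244), (134, np.int64(92), np.int64(44), 237), (137, np.int64(91), np.int64(45), 229), (140, np.int64(88), np.int64(44), 208), (143, np.int64(86), np.int64(45), 203), (146, np.int64(36), np.int64(-81), 156), (149, np.int64(33), np.int64(-80), 172), (152, np.int64(31), np.int64(-75), 171), (155, np.int64(28), np.int64(-74), 172), (158, np.int64(56), np.int64(0), 128)]
280 [(104, np.int64(102), np.int64(9), 194), (107, np.int64(100), np.int64(9), 240), (110, np.int64(98), np.int64(12), 214), (113, np.int64(95), np.int64(11), 207), (116, np.int64(94), np.int64(14), 231), (119, np.int64(93), np.int64(19), 234), (122, np.int64(95), np.int64(32), 235), (125, np.int64(94), np.int64(38), 233), (128, 
[... 1016 characters left out ...]
64(36), np.int64(-82), 150), (149, np.int64(33), np.int64(-79), 166), (152, np.int64(30), np.int64(-77), 164), (155, np.int64(28), np.int64(-74), 165), (158, np.int64(55), np.int64(-1), 142)]
marker [(79, 40, np.float64(166.0), np.float64(154.0), np.float64(13.0), np.float64(166.2), np.float64(148.7)), (74, 40, np.float64(167.0), np.float64(152.0), np.float64(24.0), np.float64(167.1), np.float64(153.4)), (65, 35, np.float64(173.0), np.float64(160.0), np.float64(24.0), np.float64(172.8), np.float64(161.5)), (62, 42, np.float64(168.0), np.float64(165.0), np.float64(23.0), np.float64(167.9), np.float64(165.2))]
[[   0    0   50   40 1272]
 [   0    0    6    8   21]
 [   0    0   35   40  707]]
```

View pics/z2.png

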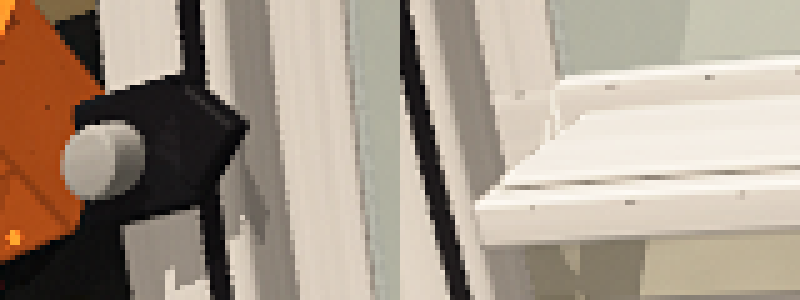

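The crop puts the marker tip at about (78.6,34.5). The lip's left outer edge runs from (95.2,140.5) to (96.2,148).

```bash
python3 - <<'E'
from h import *
d=np.load('pics/wrist.npz')
print('tip',fpl(d,78.6,34.5,.022),fpl(d,78.6,34.5,.019),'back corners',fpl(d,68,24.5,.022),fpl(d,72.5,47.5,.016))
print('lip',fpl(d,95.2,140.5,.045),fpl(d,96.2,148,.045))
for q,t in (((.052,0,.033),-.3),((.058,0,.033),0),((.07,0,.033),0),((.16,0,.033),0),((.145,0,.033),0),((.12,0,.14),-.3)):
    j=inverse_kinematics(wd(q),quat(-1,t));print(q,t,np.round(j,3) if j is not None else None)
E
```

```text
tip [0.17050763 0.14848434 0.022     ] [0.17063277 0.15044853 0.019     ] back corners [0.18042518 0.15752961 0.022     ] [0.16152332 0.15974233 0.016     ]
lip [0.09126207 0.13398721 0.045     ] [0.08531274 0.13459738 0.045     ]
(0.052, 0, 0.033) -0.3 [ 0.016 -0.573  2.084 -0.039  1.147  1.653]
(0.058, 0, 0.033) 0 [ 0.036 -0.85   2.341 -0.089  0.869  1.696]
(0.07, 0, 0.033) 0 [ 0.034 -0.816  2.309 -0.087  0.867  1.693]
(0.16, 0, 0.033) 0 [ 0.017 -0.597  2.071 -0.07   0.885  1.67 ]
(0.145, 0, 0.033) 0 [ 0.019 -0.631  2.111 -0.073  0.879  1.673]
(0.12, 0, 0.14) -0.3 [ 0.022 -0.656  1.916 -0.039  1.397  1.65 ]
```

```bash
python3 - <<'E'
from h import *
move_l(wd((.052,0,.033)),speed=.1,orientation=quat(-1,-.3))
move_l(wd((.058,0,.033)),speed=.04,orientation=quat(-1,0))
hold(.2);f0=R@state()['ft_force'];print('f0',f0)
s=.058
while s<.085:
    s+=.002;move_l(wd((s,0,.033)),speed=.02);f=R@state()['ft_force']-f0
    if f[0]<-1.2: break
print(s,sl(state()['ee_pos']),f,state()['time'])
d=grab('wrist');cv2.imwrite('pics/wrist3.png',d['frame'])
E
```

```text
f0 [ 0.06711129 -0.25690826  0.1821075 ]
0.066 [6.61525565e-02 8.73867805e-06 3.30483408e-02] [-1.44646498  0.34802641  0.23471909] 5.6083
```

View pics/wrist3.png

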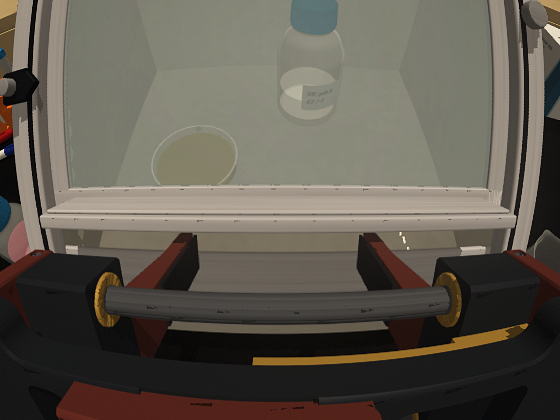

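The fingers sit under the lip on both sides, and the marker is at (35,84). The contact force is 1.4 N, pointing down the slope. I'll push about 65 mm, then re-measure.

```bash
cat > lipm.py <<'E'
from h import *
def lip(d):
    o=[]
    for u in list(range(120,165,3))+list(range(230,330,3))+list(range(400,440,3)):
        P=np.array([fpt(d,u,v) for v in range(60,300)])
        m=(P[:,2]>.040)&(P[:,2]<.050)&(P[:,0]>.07)&(P[:,0]<.20)
        m2=(P[:,2]>.018)&(P[:,2]<.037)&(P[:,0]>.08)&(P[:,0]<.2)
        if m.sum()>3: o.append((P[m,0].min(),P[m,0].max(),np.median(P[m,0]),np.median(P[m2,0]) if m2.any() else np.nan))
    return np.nanmedian(o,0).round(4),len(o)
E
python3 - <<'E'
from lipm import *
print('before',lip(np.load('pics/wrist.npz')))
f=[];s=.066
while s<.129:
    s=min(s+.021,.129);move_l(wd((s,0,.033)),speed=.04);f.append((R@state()['ft_force']).round(2))
print(f,sl(state()['ee_pos']),state()['time'])
hold(.2);d=grab('wrist');print('after',lip(d));cv2.imwrite('pics/wrist4.png',d['frame'])
E
```

```text
before (array([0.0845, 0.0943, 0.0901, 0.094 ]), 63)
[array([-1.6 , -0.3 , -1.24]), array([-3.5 ,  0.64, -1.79]), array([-3.53, -0.06, -1.73])] [ 1.29566231e-01 -4.02877036e-06  3.31471880e-02] 7.6833
after (array([0.1418, 0.1516, 0.1474, 0.1515]), 63)
```

View pics/wrist4.png

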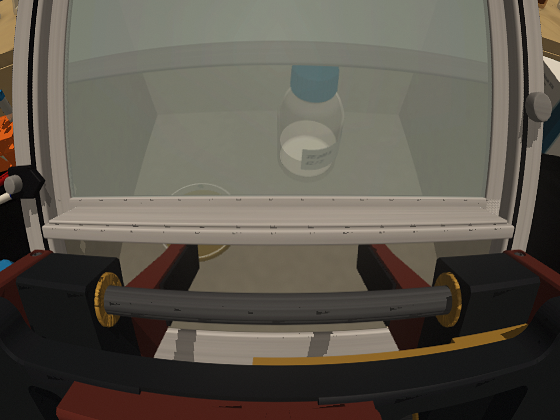

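The lip now spans s=0.1418–0.1516, so its middle is 0.1467. The marker is at about (30,182) with its tip near (44,182). I'll push 18 mm more, then measure tip and lip in the same view.

```bash
python3 - <<'E'
from lipm import *
move_l(wd((.1475,0,.033)),speed=.03);hold(.2)
st=state();print(sl(st['ee_pos']),(R@st['ft_force']).round(2),st['time'])
d=grab('wrist');print('lip',lip(d));f=d['frame']
cv2.imwrite('pics/z5.png',cv2.resize(f[180:260,0:110],None,fx=7,fy=7,interpolation=cv2.INTER_NEAREST))
E
```

```text
[1.47777089e-01 3.05597709e-05 3.30716744e-02] [-1.74  1.09 -1.12] 8.9
lip (array([0.1602, 0.1698, 0.1657, 0.1697]), 63)
```

View pics/z5.png

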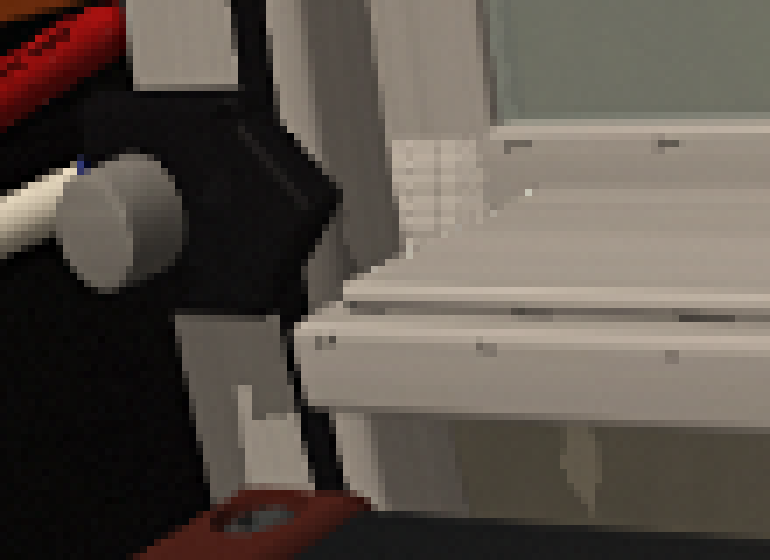

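Zoomed, the tip's foot edge is at about (48.2,207.6) and its top edge at about (44,208.8). The lip's end face spans rows ≈226–238. I'll convert these with rays.

```bash
python3 - <<'E'
from h import *
d=np.load('pics/wrist.npz')
c=lambda x,y:(x/7-.5,180+y/7-.5)
print('tip foot',fpl(d,*c(341,197),.016),'tip top',fpl(d,*c(312,205),.022),'shoulder up',fpl(d,*c(272,118),.016),'shoulder low',fpl(d,*c(303,265),.016),'rear up/low',fpl(d,*c(190,92),.022),fpl(d,*c(190,315),.022))
print('depth',fpt(d,*c(300,200)),fpt(d,*c(230,200)))
print('lip end',fpl(d,*c(298,330),.045),fpl(d,*c(306,405),.045))
E
```

```text
tip foot [0.16985719 0.15215614 0.016     ] tip top [0.17069695 0.1508548  0.022     ] shoulder up [0.17760053 0.15999161 0.016     ] shoulder low [0.16305978 0.15894101 0.016     ] rear up/low [0.18158082 0.16534886 0.022     ] [0.15955467 0.17087843 0.022     ]
depth [0.17137901 0.15163245 0.02278714] [0.17156973 0.16041891 0.02364562]
lip end [0.16649016 0.13422434 0.045     ] [0.16001184 0.13502884 0.045     ]
```

The tip is at s≈0.1704 and the lip middle at 0.1650, so 5.4 mm remain. I'll push that, measure, then withdraw and measure again.

```bash
python3 - <<'E'
from lipm import *
s=.1475+.0052
move_l(wd((s,0,.033)),speed=.015);hold(.4)
print(sl(state()['ee_pos']));d=grab('wrist');print('lip',lip(d))
move_l(wd((s-.008,0,.033)),speed=.03);hold(.3)
d=grab('wrist');print('lip after release',lip(d),(R@state()['ft_force']).round(2),state()['time'])
cv2.imwrite('pics/z6.png',cv2.resize(d['frame'][180:260,0:110],None,fx=7,fy=7,interpolation=cv2.INTER_NEAREST))
E
```

```text
[1.52483149e-01 2.62781360e-05 3.29302428e-02]
lip (array([0.1644, 0.1744, 0.1702, 0.1744]), 63)
lip after release (array([0.1647, 0.1744, 0.1702, 0.1741]), 63) [-0.28 -0.26 -0.57] 10.6667
```

View pics/z6.png

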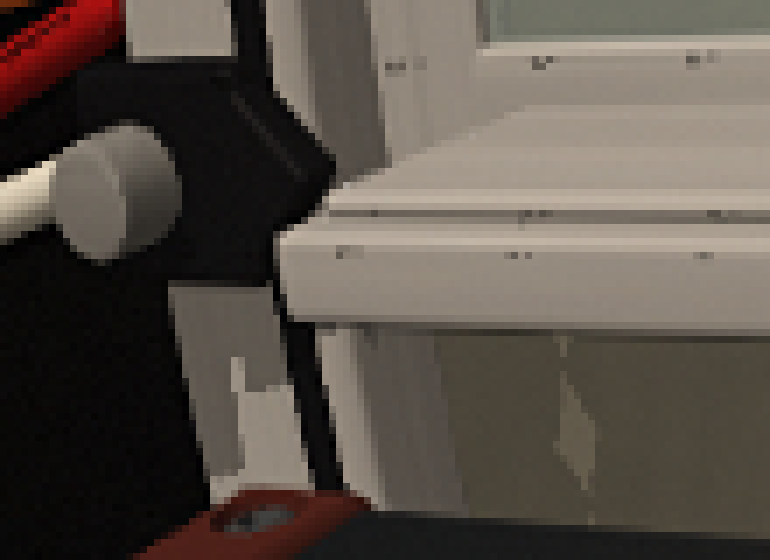

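The sash stayed put after release, with the lip middle at 0.1695 and the tip at 0.1704. I'll re-measure the tip in this view (foot ≈(334,165) in the crop).

```bash
python3 - <<'E'
from h import *
d=np.load('pics/wrist.npz')
c=lambda x,y:(x/7-.5,180+y/7-.5)
print('tip foot',fpl(d,*c(334,165),.016),'top',fpl(d,*c(304,172),.022),'rear',fpl(d,*c(180,63),.022)[0],fpl(d,*c(180,285),.022)[0])
print('lip end low',fpl(d,*c(291,320),.045))
E
```

```text
tip foot [0.17010056 0.15235853 0.016     ] top [0.17095852 0.15115082 0.022     ] rear 0.181513290864095 0.15971072873877654
lip end low [0.16446902 0.13476504 0.045     ]
```

```bash
python3 - <<'E'
from lipm import *
move_l(wd((.148,0,.033)),speed=.03)
move_l(wd((.1535,0,.033)),speed=.01);hold(.3)
print(sl(state()['ee_pos']),'lip',lip(grab('wrist')))
move_l(wd((.138,0,.033)),speed=.04)
move_l(wd((.12,0,.14)),speed=.08,orientation=quat(-1,-.3));hold(.5)
d=grab('wrist');print('lip',lip(d),(R@state()['ft_force']).round(2),state()['time'])
e=grab('side')['frame']
cv2.imwrite('pics/fin.png',np.hstack([d['frame'][:400,:400],e[:400,100:500]]))
E
```

```text
[1.52559808e-01 1.86872531e-05 3.26789239e-02] lip (array([0.1646, 0.1746, 0.1704, 0.1745]), 63)
lip (array([0.1649, 0.1742, 0.1701, 0.1744]), 63) [-1.09  0.16 -0.52] 14.5667
```

View pics/fin.png

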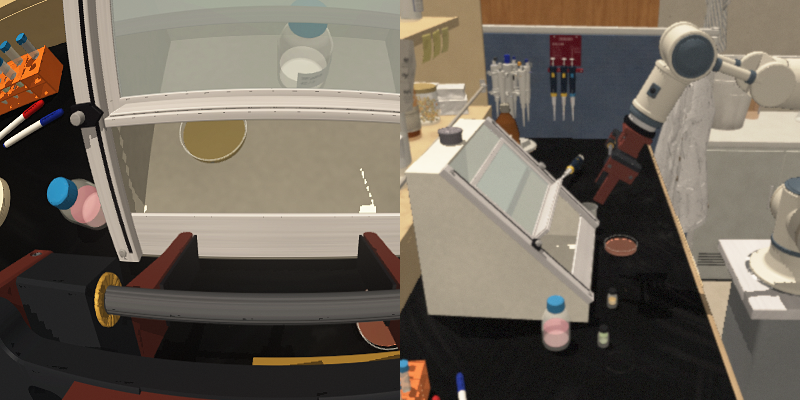

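The sash stands with its lip level with the marker, within about 1 mm (lip middle 0.1696, tip 0.1704). The hand is clear and the glassware hasn't moved.

```bash
python3 -c "
from bench import *
print(job_done())"
```

```text
the job is handed in; nothing more can be done
None
```

The job is handed in: I pushed the sash up from beneath until its lip was within about 1 mm of the pointed marker, it stayed there once the hand was withdrawn, and the marker and glassware look unmoved in the last pictures (about 15 s on the robot's clock).

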